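# Raise the router cutter by one turn of the lift wheel

### The job

Set the router cutter higher for the next pass: push the lift's lock lever round to its open stop, then push the hand wheel clockwise (seen from above) by its upright handle through exactly one full turn, so that the handle stands over the zero line again, and push the lock lever back to its locked stop. Only push with the fingertips or the outside of the fingers, without pinching the handle or the lever, keep the wheel still whenever the lift is locked, and stay off the cutter and everything else lying about.

Things in the scene. Friction and masses are not known exactly. Their poses are not given: they have to be found in the camera images.
- wheel (a joint): Turning angle of the spoked steel hand wheel (125 mm across, lying level, axis upright, rim 48 to 62 mm above the bench). 0 at the start in every run, grows clockwise seen from above, one full turn = 6.283 rad; end stops are a turn or more away on either side. It stays where it is left. Pushing the handle round takes about 3 N (0.16 N m at the hub). One turn clockwise raises the cutter by 2 mm.
- wheel_hub (a point): On the wheel's upright axis, 69 mm above the bench. The wheel's rim is 125 mm across outside, its top face 62 mm above the bench; three flat spokes; nothing on the wheel but the handle stands higher than 75 mm above the bench.
- handle: The same upright round black handle; origin on its axis at its foot, 63 mm above the bench.
- handle_mid (a point): Middle of the handle, 95 mm above the bench: an upright round black handle, 21 mm diameter and 55 mm tall (from 67 to 122 mm above the bench), standing on the end of one spoke, its axis 50 mm from the wheel's axis. It spins freely on its own pin, so a finger can roll along it. At the start it may stand in any direction from the hub. At the start it stands over the index ring's zero line, and it must come back there.
- index_ring: Fixed flat graduated steel ring under the wheel, 150 mm across, 3 mm thick, round the wheel's axis; it shows outside the rim. Origin at its centre on the plate, 2 mm above the bench; its +x axis points from the centre to the zero line, the longest and broadest (12 x 3 mm) of the 20 black graduation lines near its edge. The handle stands over it at the start.
- lock (a joint): Turning angle of the lift's lock lever about its upright pivot: 0 = locked (start, hard stop), 1.4 = open (hard stop), growing anticlockwise seen from above. It stays where it is left and takes about 1.5 N at its tip. Locked, it clamps the lift, and forcing the wheel round then would strain the screw. Locked, it points along the fence away from the wheel; open, it points away from the fence, towards the near edge of the bench.
- lock_pivot (a point): Top of the lock lever's hub on its upright pivot, 48 mm above the bench (hub 30 mm diameter). The pivot lies 190 mm from the wheel's axis, to the left of the wheel as seen from the robot.
- lock_tip (a point): Centre of the rounded tip of the black lock lever, 66 mm from the pivot, 51 mm above the bench. The lever is a round bar 14 mm thick, 19 mm thick at the tip, rising from 36 mm above the bench at the hub to 51 mm at the tip; the outer 11 mm next to the tip centre is the thick part and its free end is 75 mm from the pivot.
- lock_base: Fixed steel foot of the lock lever, 42 mm diameter, 20 mm high, on the plate under the pivot; origin on the pivot axis at the plate's top, 2 mm above the bench, axes along the plate's.
- plate: Aluminium lift plate let into the bench, 300 x 360 mm, top 2 mm above the bench. Origin at its centre, on the bench surface; +y runs along the fence to the left (wheel on the -y half, lock lever on the +y half), +x towards the fence. In this frame the cutter stands at (20, 0) mm, the wheel's axis at (-70, -90), the lock's pivot at (-75, 100).
- cutter: Router cutter of 20 mm diameter standing 16 to 20 mm out of the plate, origin on its axis at the plate's top. Sharp: not to be touched.
- fence: Fixed router fence, 500 mm long, 90 mm high, 78 mm deep (130 mm with its dust port at the back), behind the cutter; its origin lies at the middle of its front face's lower edge, +y along its length, +x to the back.
- gauge: Loose brass set-up bar 12 x 60 x 12 mm lying on the plate near the wheel and lever, origin at the centre of its underside.
- collet: Loose steel collet nut, 30 mm diameter, 22 mm high, standing on the plate between the lock lever and the fence, origin at its underside.
- wrench: Loose open-ended wrench, 200 mm, lying on the bench.
- push_block: Loose wooden push block with a raised grip, 220 x 85 x 87 mm, on the bench.
- glue: Loose glue bottle, 64 mm diameter, 170 mm tall, standing on the bench, origin at its underside.
- brush: Loose bench brush, 240 mm long, lying on the bench to the left.
- bowl: Loose turned wooden bowl, 130 mm diameter, 55 mm high, origin at its underside.
- stock: Loose hardwood strip 45 x 200 x 20 mm lying on the bench in front of the plate, origin at the centre of its underside.

How it is judged:
On the way, in this order (a step that is already met when the one before it is completed fails the run):
1. the lock lever is pushed to its open stop (past 1.2 of 1.4 rad) (value of joint lock above 1.2 rad), for 0.1 s.
2. the wheel has made one full clockwise turn, within 0.17 rad (10 degrees), with the lock open (value of joint wheel between 6.11319 and 6.45319 rad and value of joint lock above 1 rad), for 0.3 s.
At the end, for the whole second after the job is handed in: The wheel stands one clockwise turn from its start, within 0.17 rad (10 degrees), and is at rest; the lock lever is back within 0.1 rad of its locked stop; every loose thing lies within 20 mm of where it was (value of joint wheel between 6.11319 and 6.45319 rad and value of joint lock below 0.1 rad and velocity of joint wheel between -0.02 and 0.02 rad/s and distance of each of gauge, collet, wrench, push_block, glue, brush, bowl, stock from where it was at the start of the episode below 0.02 m); the robot touches nothing.
It fails at once if the wheel is turned (more than 0.17 rad out of its starting or finished place) while the lock is less than 1.0 rad open (value of joint lock below 1 rad and value of joint wheel above 0.17 rad and not (value of joint wheel between 6.11319 and 6.45319 rad)).
It fails at once if the wheel is turned anticlockwise by more than 0.17 rad, or past one turn by more than 0.5 rad (value of joint wheel below -0.17 rad or value of joint wheel above 6.78319 rad).
It fails at once if the handle, or the lock lever between its stops (0.15 to 1.25 rad), is pinched or squeezed with more than 36 N (contact force between the fingers and handle above 36 N or (contact force between the fingers and lock_base above 36 N and value of joint lock between 0.15 and 1.25 rad)).
It fails at once if the cutter is touched (more than 1 N) (contact force between any of the arm, the fingers and cutter above 1 N).
It fails at once if a loose thing is lifted, carried or knocked more than 30 mm (distance of any of gauge, collet, wrench, push_block, glue, brush, bowl, stock from where it was at the start of the episode above 0.03 m).
It also fails if it takes over 72 s, if anything falls off the work surface, if the arm or the gripper's body presses on something with over 40 N, if the wrist force passes 120 N, or if a joint passes its speed limit or range.

### The arm

A 6-joint arm with a two-finger parallel gripper is mounted at the origin on the work surface. World frame = base frame: x ahead of the robot, y to its left, z up, the work surface at z = 0. Lengths are in m, angles in rad, forces in N, time in s.
With the tool pointing down it reaches from about 0.25 to 0.775 m from the base axis. Payload 4 kg.
Tool frame: the origin (TCP) lies at the very end of the fingers, on their centre line; the grasp point (between the pads) lies hold_point_z behind it (hold_point_z is the distance from the TCP to the grasp point, in m); z points along the fingers, y is the direction in which the jaws open and shut (so a half turn about z gives the same grasp; the last joint's range is limited). The gripper opens to 94 mm and grips with 3 to 60 N. Pads are 16 mm wide; open, the fingers measure 119 mm over their backs; the gripper's body (75 mm by 177 mm) begins 78 mm behind the grasp point.
Start: joints at [1.226, 0.087, 1.371, -0, 1.684, -0.103], TCP at [0.132, 0.534, 0.18] pointing down, gripper open.
Joint ranges: [-3.1, 3.1], [-0.76, 2.03], [0.27, 2.55], [-1.08, 4.22], [0.17, 2.65], [-2.57, 2.57]. Speed limits (rad/s): [2.79, 2.79, 3.14, 3.14, 3.14, 3.14].

### API

Orientations are given as [roll, pitch, yaw] about the fixed x, y, z axes, in that order (R = Rz(yaw) Ry(pitch) Rx(roll)).
In Python, from bench import * gives the robot as it stands.
- The arm moves only by the tool step_arm, never from a script. Its argument "increments" is text: rows parted by semicolons, each of 6 numbers parted by spaces: the shift along the tool's x, y, z in cm, then the turn, a rotation vector about the tool's x, y, z in rad. A call has 1 to 5 rows; each row shifts and turns the commanded pose from where the row before left it, along the tool's axes as they then stand; what a row does not reach is not made up. A row lasts 1/10 s, in which the tool goes at most 50 mm and 8.59 degrees, less where a joint would pass 70% of its speed; a pose out of reach is approached as far as the arm can. A call is refused whole if a number of a shift passes 5 or a number of a turn 0.15, either way. A call with a gripper value outside its range is refused whole. "claw" is the gripper's target within -1 to 1 (shut at 1, half-way at 0, fully open at -1), set as the call begins (left out, the last holds). The fingers move at their own pace and stop on an object; the grip force is fixed at half the most. Time passes only in rows, so rows that do not move let the fingers close. It gives the time, the measured TCP pose, the force and the opening at its end, in the units of the state.
- get_obs(): the state, without advancing time (a new reading comes with each control period).
- snapshot(name): name is "scene" or "top" or "wrist"; returns the picture (480x640x3 uint8, red, green, blue); there is no depth.
- calibration(name): a dict with "camera_matrix" (3x3 intrinsics, pixels), "eye" and "orientation" of the camera in the world; the wrist camera has in their place "tool_from_camera" (4x4, takes a point from camera to tool coordinates, whose origin is the TCP and whose axes are the flange's). Camera axes: x right, y up, looking along -z (the intrinsics and any distortion apply to the point x, -y, -z); pixel columns grow to the right and rows downward; lengths in m; the calibration is good to about 2 mm. A picture is of the moment at which its call begins: read the wrist's pose just before it. calibration takes no time and is no camera call.
- close_job(): hands the job in, once; it reports no verdict.
The state is a dict: "time": time; "joint_positions": joint angles; "qvel": joint speeds; "joint_torque": joint torques, N m; "tool_pos": TCP position; "ee_rot": TCP orientation; "wrist_force": force on the tool from outside, world axes, zero at the start; "wrist_torque": the same for the moment, N m; "width": finger opening in m.
Only numpy, scipy, OpenCV 4.12 (cv2) and the standard library are available. Lean on these libraries where they do the work, as an engineer would, in place of code of your own. Each camera call takes 0.05 s, during which the arm holds its last target. There are 200 camera calls.

## Working session

There is one attempt and no reset: what is moved stays moved. The work goes in short steps, Python scripts to look and compute and a tool call to move; the robot and the scene stay as the last step left them, time stands still between calls to the robot, and variables do not carry over. Pictures are saved under pics/ and viewed, about 8 in all and at most 12, crops included, and the job is handed in when it is done.

Besides the shell and the picture viewer there is one more tool, called after "Emit:" as name(argument=value, ...) on one line, values as JSON. step_arm: Moves the arm, as the interface text tells. Its arguments: {"type":"object","properties":{"increments":{"type":"string"},"claw":{"type":"number"}},"required":["increments"]}

```bash
ls; mkdir -p pics; python3 - <<'E'
from bench import *
import cv2
o=get_obs();print(o)
for n in ("scene","top"):
    cv2.imwrite(f"pics/{n}0.png",cv2.cvtColor(snapshot(n),cv2.COLOR_RGB2BGR)); print(n,calibration(n))
print(calibration("wrist"))
E
```

```text
pics
{'time': 0.0, 'joint_positions': array([ 1.22590873e+00,  8.79171186e-02,  1.37221841e+00,  5.09814289e-07,
        1.68361254e+00, -1.03117865e-01]), 'qvel': array([ 0.00082943, -0.00028061, -0.00209006,  0.00049851, -0.00121428,
        0.00164154]), 'joint_torque': array([-9.57486409e-04, -3.40181100e+01, -3.02425754e+01,  7.15549034e-02,
        3.29482695e-02, -1.50659866e-04]), 'tool_pos': array([0.13149153, 0.5334324 , 0.17864314]), 'ee_rot': array([-3.13944874e+00, -2.22371441e-04,  2.89982274e+00]), 'wrist_force': array([ 0.20245817, -0.01496798, -0.93944843]), 'wrist_torque': array([ 0.01285119, -0.03765816,  0.02400058]), 'width': 0.09418780739062556}
scene {'camera_matrix': array([[566.97568645,   0.        , 318.22787694],
       [  0.        , 566.97568645, 234.95070855],
       [  0.        ,   0.        ,   1.        ]]), 'eye': array([ 1.30574147, -0.25975171,  1.09678238]), 'orientation': array([0.67596536, 0.01864273, 1.20552867])}
top {'camera_matrix': array([[521.55934524,   0.        , 323.83044103],
       [  0.        , 521.55934524, 239.27038302],
       [  0.        ,   0.        ,   1.        ]]), 'eye': array([0.34908407, 0.00599374, 1.35568649]), 'orientation': array([ 0.15471142, -0.00851321, -1.59384627])}
{'camera_matrix': array([[417.65558945,   0.        , 316.52644272],
       [  0.        , 417.65558945, 239.44295042],
       [  0.        ,   0.        ,   1.        ]]), 'tool_from_camera': array([[ 1.55457188e-03,  9.59466423e-01,  2.81818676e-01,
         8.27417437e-02],
       [ 9.99998792e-01, -1.48704315e-03, -4.53490272e-04,
         4.55919461e-04],
       [-1.60321584e-05,  2.81819040e-01, -9.59467575e-01,
        -2.04632345e-01],
       [ 0.00000000e+00,  0.00000000e+00,  0.00000000e+00,
         1.00000000e+00]])}
```

View pics/top0.png

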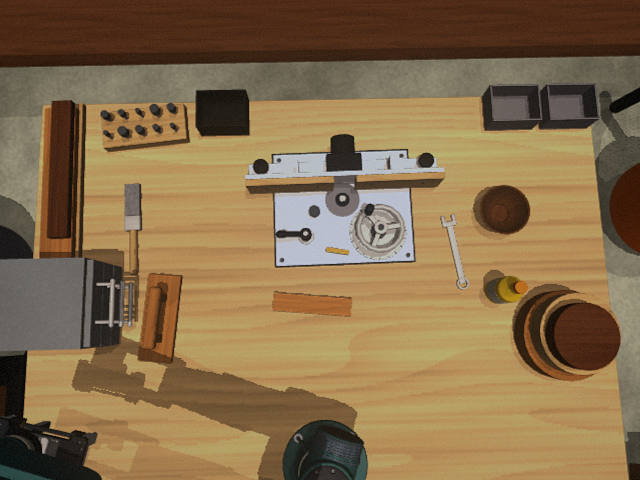

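View pics/scene0.png

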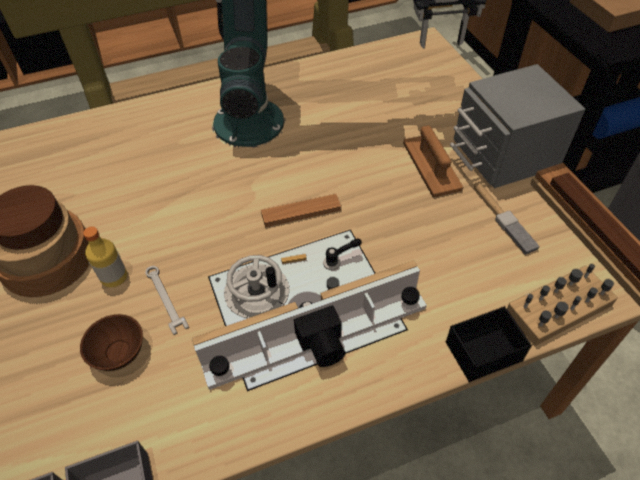

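```bash
cat > h.py <<'E'
from bench import *
import cv2, numpy as np
from scipy.spatial.transform import Rotation as R
def cam(n):
    c=calibration(n); return c["camera_matrix"],np.array(c["eye"]),R.from_euler('xyz',c["orientation"]).as_matrix()
def ray(n,u,v,z):
    K,e,M=cam(n); d=M@np.array([(u-K[0,2])/K[0,0],-(v-K[1,2])/K[1,1],-1]); return e+d*(z-e[2])/d[2]
def proj(n,p):
    K,e,M=cam(n); q=M.T@(np.array(p)-e); return np.array([K[0,2]-K[0,0]*q[0]/q[2],K[1,2]+K[1,1]*q[1]/q[2]])
E
python3 - <<'E'
from h import *
for n,box in (("top",(265,140,155,135)),("scene",(195,215,235,175))):
    im=cv2.imread(f"pics/{n}0.png");x,y,w,h=box;c=cv2.resize(im[y:y+h,x:x+w],None,fx=5 if n=="top" else 3.4,fy=5 if n=="top" else 3.4,interpolation=cv2.INTER_CUBIC)
    cv2.imwrite(f"pics/{n}_c.png",c[-600:]);print(c.shape)
for u,v,z in ((276,267,.002),(414,262,.002),(274,190,.002),(380,228,.069),(370,210,.122),(306,236,.048),(280,233,.051)): print(u,v,ray("top",u,v,z))
E
```

```text
(675, 775, 3)
(595, 799, 3)
276 267 [0.48955117 0.11578183 0.002     ]
414 262 [ 0.49467402 -0.2445801   0.002     ]
274 190 [0.69557831 0.11926575 0.002     ]
380 228 [ 0.57499136 -0.1510697   0.069     ]
370 210 [ 0.6103613  -0.12216372  0.122     ]
306 236 [0.56211099 0.03523905 0.048     ]
280 233 [0.57075234 0.10090627 0.051     ]
```

View pics/top_c.png

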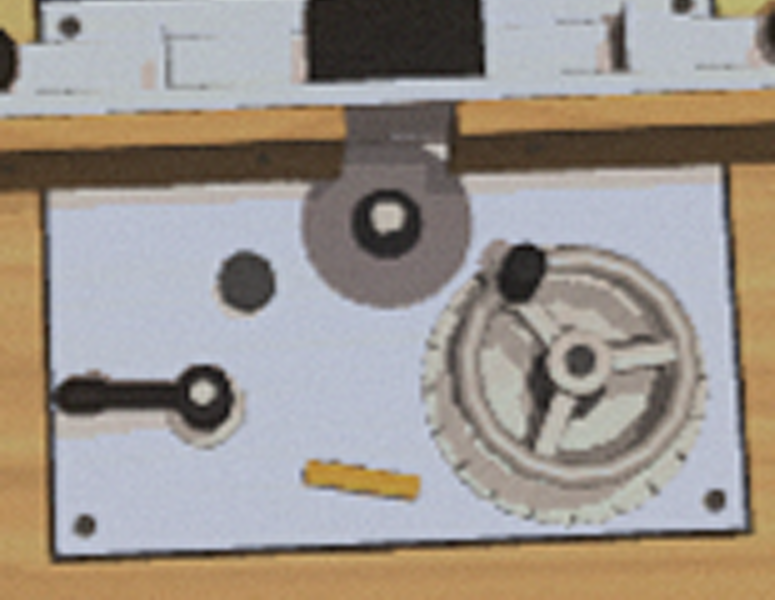

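```bash
python3 - <<'E'
from h import *
f=lambda u,v,z: ray("top",265+u/5,155+v/5,z)
a=f(53,558,.002);b=f(750,530,.002);print(a,b,np.linalg.norm(a-b))
y=(a-b)[:2];y/=np.linalg.norm(y);x=np.array([y[1],-y[0]])
print("x axis",x,"yaw",np.arctan2(x[1],x[0]))
c=(a+b)[:2]/2+.15*x;print("plate c",c)
P=lambda p,q:c+p*x+q*y
W=P(-.07,-.09);L=P(-.075,.1);print("W",W,"L",L,"cut",P(.02,0),"tip",L+.066*y)
print("hub",f(580,358,.069),"lock",f(203,390,.048),"tip",f(80,395,.051))
for p in((525,262),):
  h=f(*p,.122);print("handle",h,np.linalg.norm(h[:2]-f(580,358,.069)[:2]),np.linalg.norm(h[:2]-W))
d=h[:2]-W;print("dir",np.arctan2(d[1],d[0]))
print("collet",f(245,280,.022),"gauge ends",f(308,472,.012),f(418,487,.012))
print("fence front",P(.05,0), "fence top edge",f(0,115,.09),f(775,92,.09),"edge bottom", f(50,185,.002))
K,e,M=cam("scene");print("scene proj hub",proj("scene",[*W,.069]),"lock",proj("scene",[*L,.048]),"handle",proj("scene",[*h[:2],.122]))
E
```

```text
[0.49061966 0.11681289 0.002     ] [ 0.49724154 -0.24732796  0.002     ] 0.3642010533824967
x axis [0.99983469 0.01818195] yaw 0.018182953616638523
plate c [ 0.64390581 -0.06253024]
W [ 0.57555375 -0.1537881 ] L [0.56710001 0.03608958] cut [ 0.6639025 -0.0621666] tip [0.5659     0.10207867]
hub [ 0.57850185 -0.15372178  0.069     ] lock [0.56985656 0.03611785 0.048     ] tip [0.56812807 0.09840054 0.051     ]
handle [ 0.61677926 -0.12239937  0.122     ] 0.04945961338900718 0.05181500729957088
dir 0.6507516606690393
collet [0.63198148 0.01377737 0.022     ] gauge ends [ 0.53152831 -0.01685712  0.012     ] [ 0.52241358 -0.07382492  0.012     ]
fence front [ 0.69389754 -0.06162115] fence top edge [0.70433506 0.13411813 0.09      ] [ 0.70820233 -0.25448135  0.09      ] edge bottom [0.69005274 0.11665165 0.002     ]
scene proj hub [253.74494922 272.57450673] lock [332.03203032 250.15186581] handle [270.97809838 268.56327241]
```

View pics/scene_c.png

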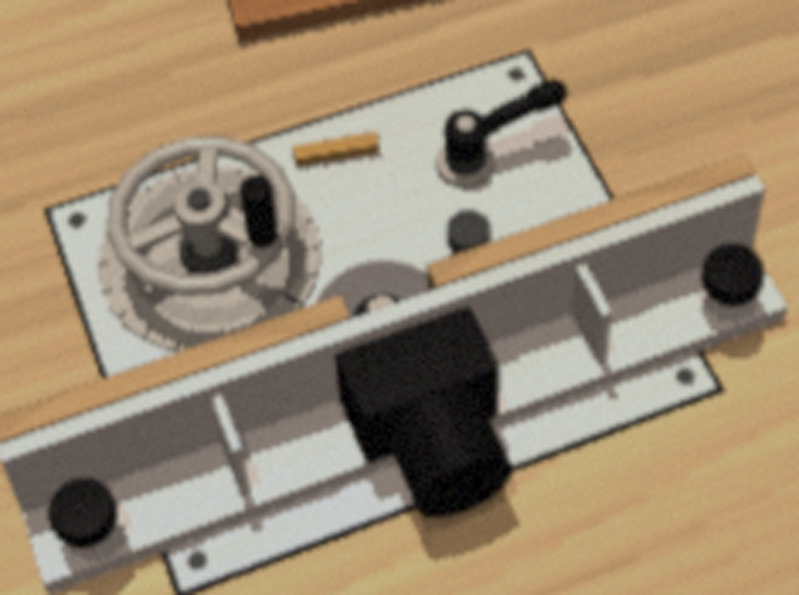

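Emit:
step_arm(increments="0 0 0 0 0 -0.12; 0 0 0 0 0 -0.122; 0 0 0 0 0 0", claw=1)

```text
time: 0.4
tool_pos: [0.1316, 0.5337, 0.1791]
ee_rot: [-3.14, -0.0, 3.142]
wrist_force: [1.0, -0.3, 0.0]
width: 0.0732
```

Emit:
step_arm(increments="-3.4 -3 0 0 0 0; -3.4 -3 0 0 0 0; -3.4 -3 0 0 0 0; -3.4 -3 0 0 0 0; -3.4 -3 0 0 0 0")

```text
time: 0.9
tool_pos: [0.3026, 0.3826, 0.1796]
ee_rot: [3.142, -0.0, 3.139]
wrist_force: [0.8, 0.8, 1.0]
width: 0.0334
```

Emit:
step_arm(increments="-3.4 -3 0 0 0 0; -3.4 -3 0 0 0 0; -3.4 -3 0 0 0 0; -3.4 -3 0 0 0 0; 0 0 0 0 0 0")

```text
time: 1.4
tool_pos: [0.4409, 0.2603, 0.179]
ee_rot: [-3.139, 0.0, 3.132]
wrist_force: [-0.4, 0.5, -0.9]
width: 0.0005
```

Emit:
step_arm(increments="-3.6 -3.3 0 0 0 0; -3.6 -3.3 0 0 0 0; -3.6 -3.3 0 0 0 0; -3.6 -3.3 0 0 0 0; -3.6 -3.3 0 0 0 0")

```text
time: 1.9
tool_pos: [0.6185, 0.0989, 0.1796]
ee_rot: [3.141, -0.001, 3.14]
wrist_force: [-0.8, 1.5, 0.3]
width: 0.0005
```

Emit:
step_arm(increments="0 0 2 0 0 0; 0 0 2 0 0 0; 0 0 2 0 0 0; 0 0 2 0 0 0; 0 0 0 0 0 0")

```text
time: 2.4
tool_pos: [0.6149, 0.0999, 0.0955]
ee_rot: [-3.142, -0.008, 3.141]
wrist_force: [-0.5, 0.8, -0.5]
width: 0.0005
```

```bash
cat >> h.py <<'E'
def shot(n,name):
    o=get_obs(); im=snapshot(n); cv2.imwrite(f"pics/{name}.png",cv2.cvtColor(im,cv2.COLOR_RGB2BGR)); return o,im
def wproj(o,p):
    c=calibration("wrist");K=c["camera_matrix"];T=np.array(c["tool_from_camera"])
    q=R.from_euler('xyz',o["ee_rot"]).as_matrix().T@(np.array(p)-o["tool_pos"]); q=T[:3,:3].T@(q-T[:3,3])
    return np.array([K[0,2]-K[0,0]*q[0]/q[2],K[1,2]+K[1,1]*q[1]/q[2]])
W=np.array([.577,-.1537]);L=np.array([.5685,.036])
E
python3 - <<'E'
from h import *
o,im=shot("wrist","w1");print(o["tool_pos"],o["ee_rot"])
print("lock",wproj(o,[*L,.048]),"tip",wproj(o,[.567,.101,.051]),"tcp",wproj(o,o["tool_pos"]),"collet top",wproj(o,[.632,.0138,.024]))
E
```

```text
[0.61485893 0.0999145  0.09553261] [-3.14154516 -0.00808915  3.14065041]
lock [209.82568286 179.85273537] tip [317.30721277 178.08961195] tcp [315.3082881  280.52675121] collet top [192.86478119 265.7163906 ]
```

View pics/w1.png

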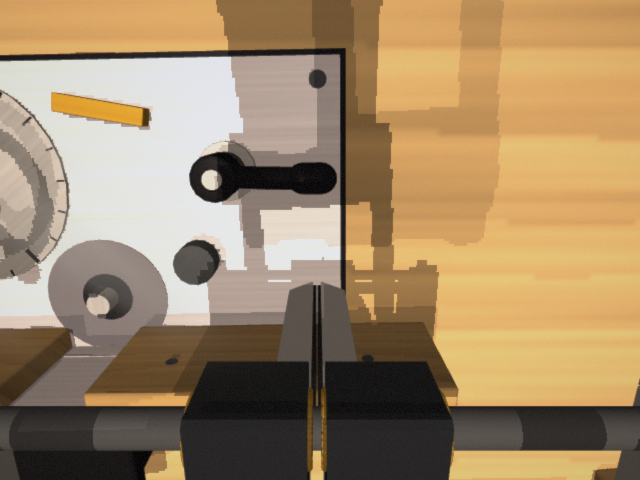

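Emit:
step_arm(increments="0 0 2 0 0 0; 0 0 2 0 0 0; 0 0 1.9 0 0 0; 0 0 0 0 0 0; 0 0 0 0 0 0")

```text
time: 2.95
tool_pos: [0.6183, 0.0996, 0.0421]
ee_rot: [3.141, 0.001, -3.142]
wrist_force: [0.4, 0.1, 0.8]
width: 0.0003
```

```bash
python3 - <<'E'
from h import *
print(get_obs()["tool_pos"])
def fp(th,r=.06,side=1):
    d=np.array([-np.sin(th),np.cos(th)]);n=np.array([np.cos(th),np.sin(th)])
    off=.0095+.008*abs(n[0])+.0125*abs(n[1]); return L+r*d+side*off*n
for s,ts in ((1,np.arange(-.1,1.5,.15)),(-1,np.arange(1.5,-.11,-.15))):
  p0=None
  for t in ts:
    p=fp(t,side=s); print(s,round(t,2),p.round(4),"" if p0 is None else ((p-p0)*100*np.array([-1,1])).round(2)); p0=p
E
```

```text
[0.61833686 0.09956978 0.04211505]
1 -0.1 [0.5931 0.0938] 
1 0.05 [0.5836 0.0968] [0.95 0.3 ]
1 0.2 [0.576  0.0987] [0.76 0.19]
1 0.35 [0.5679 0.0997] [0.81 0.09]
1 0.5 [0.5595 0.0994] [ 0.84 -0.02]
1 0.65 [0.5508 0.0979] [ 0.86 -0.15]
1 0.8 [0.5422 0.095 ] [ 0.86 -0.29]
1 0.95 [0.5338 0.0907] [ 0.84 -0.44]
1 1.1 [0.526  0.0848] [ 0.78 -0.58]
1 1.25 [0.5191 0.0776] [ 0.69 -0.73]
1 1.4 [0.5133 0.069 ] [ 0.58 -0.85]
-1 1.5 [0.5071 0.0178] 
-1 1.35 [0.5048 0.0263] [0.22 0.85]
-1 1.2 [0.5039 0.0353] [0.1  0.91]
-1 1.05 [0.5044 0.0448] [-0.05  0.94]
-1 0.9 [0.5064 0.0543] [-0.21  0.95]
-1 0.75 [0.5101 0.0636] [-0.37  0.93]
-1 0.6 [0.5155 0.0724] [-0.54  0.88]
-1 0.45 [0.5225 0.0804] [-0.7  0.8]
-1 0.3 [0.5309 0.0872] [-0.84  0.68]
-1 0.15 [0.5405 0.0924] [-0.96  0.53]
-1 0.0 [0.551 0.096] [-1.05  0.36]
```

Emit:
step_arm(increments="0 0 0.8 0 0 0; 1.2 -0.3 0 0 0 0; 1.2 -0.2 0 0 0 0; 0.95 0.25 0 0 0 0; 0 0 0 0 0 0")

```text
time: 3.45
tool_pos: [0.584, 0.0971, 0.0337]
ee_rot: [3.141, 0.001, -3.141]
wrist_force: [-0.8, -0.5, -0.3]
width: 0.0004
```

Emit:
step_arm(increments="0.76 0.19 0 0 0 0; 0.81 0.09 0 0 0 0; 0.84 0 0 0 0 0; 0.86 -0.15 0 0 0 0; 0.86 -0.3 0 0 0 0")

```text
time: 3.95
tool_pos: [0.5438, 0.0944, 0.034]
ee_rot: [-3.141, 0.004, -3.141]
wrist_force: [4.4, -3.2, 4.3]
width: 0.0004
```

```bash
python3 - <<'E'
from h import *
o=get_obs();print(o["tool_pos"],o["wrist_force"])
E
```

```text
[0.54382897 0.09439132 0.03400957] [ 4.37648042 -3.21329745  4.28972697]
```

Emit:
step_arm(increments="0.84 -0.44 0 0 0 0; 0.78 -0.58 0 0 0 0; 0.69 -0.73 0 0 0 0; 0.58 -0.85 0 0 0 0; 0 0 0 0 0 0")

```text
time: 4.45
tool_pos: [0.5127, 0.0689, 0.0336]
ee_rot: [3.14, -0.001, 3.141]
wrist_force: [-0.3, -0.8, 7.1]
width: 0.0004
```

```bash
python3 - <<'E'
from h import *
o,im=shot("wrist","w2");print(o["tool_pos"],o["wrist_force"])
for t in (1.0,1.2,1.4): print(t,wproj(o,[L[0]-.066*np.sin(t),L[1]+.066*np.cos(t),.051]))
print(wproj(o,[*L,.048]))
E
```

```text
[0.5126668  0.06891947 0.03357064] [-0.2682515  -0.76067935  7.09401355]
1.0 [320.91301651 294.55777511]
1.2 [296.5921928  283.11180901]
1.4 [270.01639568 276.2685239 ]
[253.16920263 388.91586569]
```

View pics/w2.png

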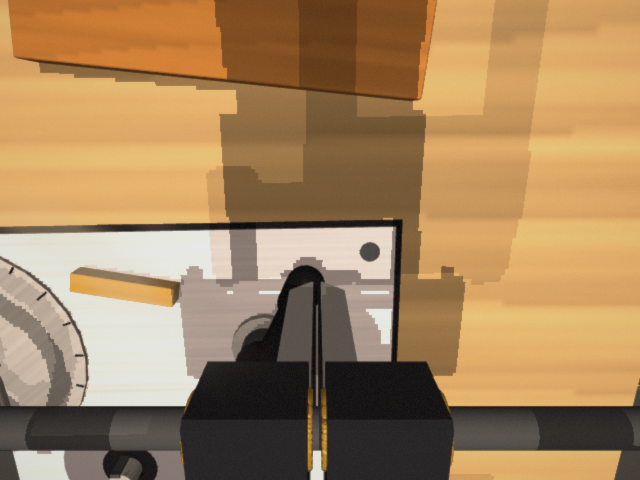

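Emit:
step_arm(increments="0.3 -0.6 0 0 0 0; 0.2 -0.6 0 0 0 0; 0 0 0 0 0 0")

```text
time: 4.8
tool_pos: [0.5078, 0.0577, 0.0334]
ee_rot: [3.139, -0.001, 3.141]
wrist_force: [0.2, 1.2, 7.8]
width: 0.0003
```

```bash
python3 - <<'E'
from h import *
o,im=shot("wrist","w3");print(o["tool_pos"],o["wrist_force"])
for t in (1.0,1.2,1.4): print(t,wproj(o,[L[0]-.066*np.sin(t),L[1]+.066*np.cos(t),.051]))
g=cv2.cvtColor(im,cv2.COLOR_RGB2GRAY)
for v in range(240,300,5): 
  r=g[v,200:320]; k=np.where(r<45)[0]; print(v,(k.min()+200,k.max()+200) if len(k) else None)
E
```

```text
[0.50776811 0.05765844 0.03336751] [0.23292474 1.22618367 7.76259041]
1.0 [343.94741307 303.9587752 ]
1.2 [319.97033841 292.66236766]
1.4 [293.67220597 285.91062708]
240 None
245 None
250 None
255 None
260 None
265 None
270 (np.int64(294), np.int64(313))
275 (np.int64(289), np.int64(319))
280 (np.int64(287), np.int64(319))
285 (np.int64(285), np.int64(319))
290 (np.int64(284), np.int64(319))
295 (np.int64(283), np.int64(319))
```

Emit:
step_arm(increments="0.1 -0.4 0 0 0 0; 0 -0.3 0 0 0 0; 0 0 0 0 0 0")

```text
time: 5.15
tool_pos: [0.5067, 0.0526, 0.0333]
ee_rot: [3.135, -0.002, -3.142]
wrist_force: [-0.5, 4.6, 7.9]
width: 0.0006
```

```bash
python3 - <<'E'
from h import *
o,im=shot("wrist","w4");print(o["tool_pos"],o["wrist_force"])
for t in (1.2,1.4): print(t,wproj(o,[L[0]-.066*np.sin(t),L[1]+.066*np.cos(t),.051]))
g=cv2.cvtColor(im,cv2.COLOR_RGB2GRAY)
for v in range(265,300,10): 
  r=g[v,200:320]; k=np.where(r<45)[0]; print(v,(k.min()+200,k.max()+200) if len(k) else None)
E
```

```text
[0.50666168 0.05258357 0.03334787] [-0.47734447  4.58681505  7.94872702]
1.2 [330.54327339 294.75577801]
1.4 [304.3422433  288.05296024]
265 None
275 (np.int64(290), np.int64(319))
285 (np.int64(286), np.int64(319))
295 (np.int64(285), np.int64(319))
```

Emit:
step_arm(increments="0 1 0 0 0 0; 0 1 -1 0 0 0; 0 0 -4 0 0 0; 0 0 -4 0 0 0; 0 0 -3.2 0 0 0")

```text
time: 5.7
tool_pos: [0.5071, 0.071, 0.1565]
ee_rot: [3.141, -0.001, -3.14]
wrist_force: [1.3, 0.2, 0.8]
width: 0.0007
```

Emit:
step_arm(increments="-2 -4 0 0 0 0; -2 -4.6 0 0 0 0; -2 -4.6 0 0 0 0; -1.8 -4.6 0 0 0 0; 0 0 0 0 0 0")

```text
time: 6.2
tool_pos: [0.586, -0.1121, 0.1528]
ee_rot: [-3.141, -0.004, 3.136]
wrist_force: [1.0, 1.2, -0.2]
width: 0.0005
```

```bash
python3 - <<'E'
from h import *
o,im=shot("wrist","w5");print(o["tool_pos"],o["ee_rot"],o["wrist_force"])
t=L+.066*np.array([-np.sin(1.4),np.cos(1.4)])
print("lock",wproj(o,[*L,.048]),"tip1.4",wproj(o,[*t,.051]),"tip1.2",wproj(o,[L[0]-.066*np.sin(1.2),L[1]+.066*np.cos(1.2),.051]))
h=W+.05*np.array([np.cos(.666),np.sin(.666)]);print("handle top",wproj(o,[*h,.122]),"hub",wproj(o,[*W,.069]))
E
```

```text
[ 0.58596384 -0.11209185  0.15279788] [-3.14137811 -0.00358935  3.13595785] [ 1.04570712  1.22290849 -0.21499841]
lock [511.78120649 206.42398394] tip1.4 [541.2621993  116.52341324] tip1.2 [558.51047843 121.64551515]
handle top [298.32100457 307.88732698] hub [257.19607128 225.17510864]
```

View pics/w5.png

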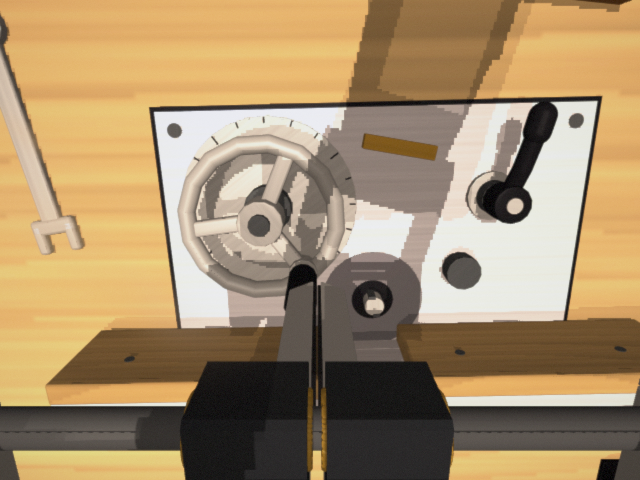

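Emit:
step_arm(increments="0 0.6 0 0 0 0; 0 0 3 0 0 0; 0 0 2.8 0 0 0; 0 0 0 0 0 0")

```text
time: 6.65
tool_pos: [0.5822, -0.0981, 0.0922]
ee_rot: [3.138, -0.009, -3.138]
wrist_force: [-0.5, 0.3, -1.4]
width: 0.0006
```

```bash
cat > arc.py <<'E'
from h import *
import sys
# arc.py a_end step: increments from the present pose along the circle
o=get_obs();p=o["tool_pos"];print(p,o["wrist_force"])
a=np.arctan2(p[1]-W[1],p[0]-W[0]);print("angle",a,"r",np.hypot(*(p[:2]-W)))
A=float(sys.argv[1]) if len(sys.argv)>1 else 1.4
for i in range(int(sys.argv[3])):
    s=float(sys.argv[2]); q=.05*(np.array([np.cos(A-s),np.sin(A-s)])-np.array([np.cos(A),np.sin(A)]))
    A-=s; print(round(A,2),(q*100*[-1,1]).round(2))
E
python3 arc.py 1.4 0.2 33
```

```text
[ 0.5821839  -0.09813961  0.09215809] [-0.53994865  0.30932759 -1.40159741]
angle 1.4777636587635459 r 0.05580169897399919
1.2 [-0.96 -0.27]
1.0 [-0.89 -0.45]
0.8 [-0.78 -0.62]
0.6 [-0.64 -0.76]
0.4 [-0.48 -0.88]
0.2 [-0.3  -0.95]
0.0 [-0.1  -0.99]
-0.2 [ 0.1  -0.99]
-0.4 [ 0.3  -0.95]
-0.6 [ 0.48 -0.88]
-0.8 [ 0.64 -0.76]
-1.0 [ 0.78 -0.62]
-1.2 [ 0.89 -0.45]
-1.4 [ 0.96 -0.27]
-1.6 [ 1.   -0.07]
-1.8 [0.99 0.13]
-2.0 [0.94 0.32]
-2.2 [0.86 0.5 ]
-2.4 [0.74 0.67]
-2.6 [0.6 0.8]
-2.8 [0.43 0.9 ]
-3.0 [0.24 0.97]
-3.2 [0.04 1.  ]
-3.4 [-0.16  0.99]
-3.6 [-0.35  0.93]
-3.8 [-0.53  0.85]
-4.0 [-0.69  0.72]
-4.2 [-0.82  0.57]
-4.4 [-0.91  0.4 ]
-4.6 [-0.98  0.21]
-4.8 [-1.    0.01]
-5.0 [-0.98 -0.19]
-5.2 [-0.92 -0.38]
```

Emit:
step_arm(increments="0 -0.2 0 0 0 0; 0 0 0 0 0 0")

```text
time: 6.85
tool_pos: [0.587, -0.1031, 0.099]
ee_rot: [-3.141, 0.003, -3.14]
wrist_force: [1.2, 0.3, -0.2]
width: 0.0004
```

Emit:
step_arm(increments="-0.45 -0.2 0.3 0 0 0; -0.47 -0.17 0 0 0 0; -0.45 -0.22 0 0 0 0; -0.44 -0.23 0 0 0 0; -0.4 -0.3 0 0 0 0")

```text
time: 7.35
tool_pos: [0.608, -0.114, 0.0935]
ee_rot: [3.139, -0.002, -3.141]
wrist_force: [-2.0, 3.5, 2.2]
width: 0.0002
```

Emit:
step_arm(increments="-0.39 -0.32 0 0 0 0; -0.64 -0.76 0 0 0 0; -0.48 -0.88 0 0 0 0; -0.3 -0.95 0 0 0 0; 0 0 0 0 0 0")

```text
time: 7.85
tool_pos: [0.6272, -0.1465, 0.0943]
ee_rot: [-3.139, 0.002, 3.14]
wrist_force: [0.3, 0.7, 2.5]
width: 0.0004
```

```bash
python3 arc.py 0.2 0.2 0; python3 - <<'E'
from h import *
o,im=shot("wrist","w6"); print(o["tool_pos"],o["wrist_force"])
h=W+.05*np.array([np.cos(-.2),np.sin(-.2)]);print("handle top if -0.2",wproj(o,[*h,.122]))
E
```

```text
[ 0.62718771 -0.14649378  0.09428647] [0.29252232 0.67547503 2.49395334]
angle 0.14261066521569338 r 0.05070242432052051
[ 0.62718771 -0.14649378  0.09428647] [0.29252232 0.67547503 2.49395334]
handle top if -0.2 [277.87222875 300.81140471]
```

View pics/w6.png

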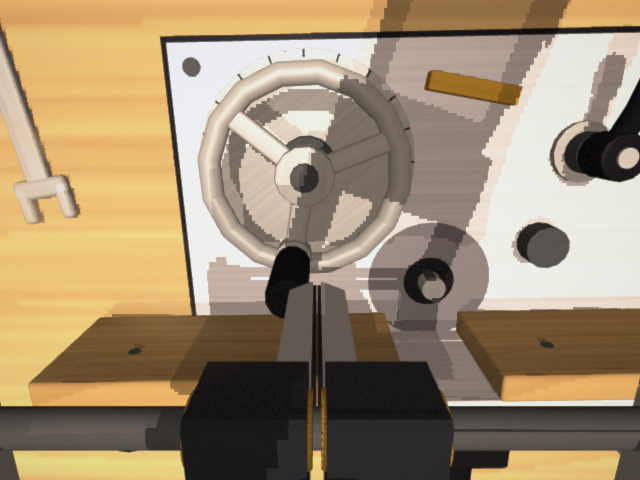

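Emit:
step_arm(increments="-0.08 -0.99 0 0 0 0; 0.1 -0.99 0 0 0 0; 0.3 -0.95 0 0 0 0; 0.48 -0.88 0 0 0 0; 0.64 -0.76 0 0 0 0")

```text
time: 8.4
tool_pos: [0.6136, -0.1899, 0.0959]
ee_rot: [-3.141, 0.005, -3.141]
wrist_force: [1.8, 2.2, 9.6]
width: 0.0007
```

Emit:
step_arm(increments="0.78 -0.62 0 0 0 0; 0.89 -0.45 0 0 0 0; 0.96 -0.27 0 0 0 0; 1 -0.07 0 0 0 0; 0.99 0.13 0 0 0 0")

```text
time: 8.9
tool_pos: [0.5682, -0.2051, 0.0965]
ee_rot: [-3.137, 0.008, 3.141]
wrist_force: [4.2, -0.5, 6.7]
width: 0.0005
```

```bash
python3 arc.py 0 0.2 0
```

```text
[ 0.56819937 -0.20505036  0.0965397 ] [ 4.21229671 -0.5448825   6.69647574]
angle -1.7405312248583615 r 0.05209904163270656
```

Emit:
step_arm(increments="0.94 0.34 0 0 0 0; 0.84 0.5 0 0 0 0; 0.72 0.67 0 0 0 0; 0.6 0.8 0 0 0 0; 0.43 0.9 0 0 0 0")

```text
time: 9.4
tool_pos: [0.5288, -0.1702, 0.0928]
ee_rot: [3.141, -0.002, 3.141]
wrist_force: [-0.3, -0.0, -0.0]
width: 0.0004
```

Emit:
step_arm(increments="0.24 0.97 0 0 0 0; 0.04 1 0 0 0 0; -0.16 0.99 0 0 0 0; -0.35 0.93 0 0 0 0; 0 0 0 0 0 0")

```text
time: 9.9
tool_pos: [0.5332, -0.1301, 0.0937]
ee_rot: [3.141, 0.0, -3.139]
wrist_force: [0.6, -0.1, 0.6]
width: 0.0002
```

```bash
python3 arc.py 0 0.2 0; python3 - <<'E'
from h import *
o,im=shot("wrist","w7"); c=shot("top","t7")[1][170:290,260:430]
cv2.imwrite("pics/t7c.png",cv2.cvtColor(cv2.resize(c,None,fx=2.5,fy=2.5,interpolation=cv2.INTER_CUBIC),cv2.COLOR_RGB2BGR))
b=cv2.imread("pics/w7.png");s=cv2.resize(b,(425,319));cv2.imwrite("pics/m7.png",np.hstack([s,np.zeros((319,0,3),np.uint8)]))
for a in(-3.6,-3.8,-4.0,-4.2):
  h=W+.05*np.array([np.cos(a),np.sin(a)]);print(a,wproj(o,[*h,.122]))
E
```

```text
[ 0.53321191 -0.13013657  0.09369738] [ 0.63290045 -0.09636052  0.6213872 ]
angle 2.6479128395533142 r 0.04972556540790722
-3.6 [312.05590711 301.5440085 ]
-3.8 [330.30598565 312.06706983]
-4.0 [345.58606212 325.46056385]
-4.2 [357.29013936 341.03379991]
```

View pics/w7.png

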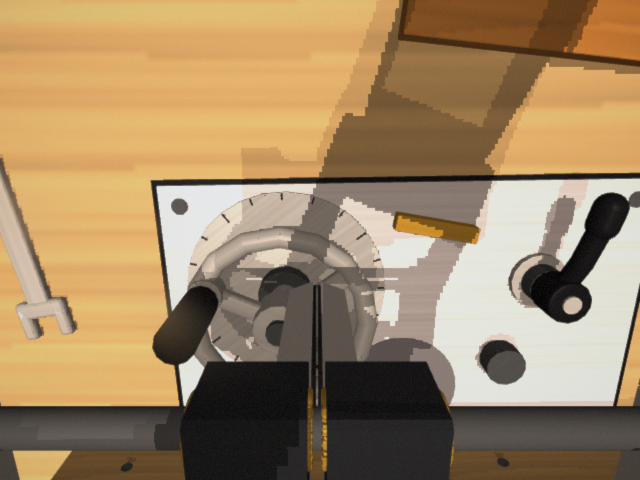

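```bash
python3 - <<'E'
from h import *
o=get_obs()
for a in np.arange(-2.2,-.5,.2):
  h=W+.05*np.array([np.cos(a),np.sin(a)]);print(round(a,2),wproj(o,[*h,.122]).round(),wproj(o,[*h,.067]).round())
E
```

```text
-2.2 [182. 332.] [210. 286.]
-2.0 [173. 348.] [203. 300.]
-1.8 [168. 365.] [199. 314.]
-1.6 [167. 383.] [198. 328.]
-1.4 [171. 400.] [200. 343.]
-1.2 [178. 417.] [206. 356.]
-1.0 [188. 431.] [214. 369.]
-0.8 [202. 444.] [224. 379.]
-0.6 [217. 454.] [237. 388.]
```

```bash
cat > hd.py <<'E'
from h import *
def handle(o,im):
    g=im.max(axis=2).astype(float); best=[]
    for a in np.arange(-np.pi,np.pi,.05):
        pts=[]
        for dr in(-.006,0,.006):
            for z in(.075,.09,.105,.12):
                for dt in(-.006,0,.006):
                    pts.append(wproj_c([*(W+(.05+dr)*np.array([np.cos(a),np.sin(a)])+dt*np.array([-np.sin(a),np.cos(a)])),z],o))
        p=np.array(pts).round().astype(int); ok=(p[:,0]>=0)&(p[:,0]<640)&(p[:,1]>=0)&(p[:,1]<361)
        if ok.sum()<10: continue
        v=g[p[ok,1],p[ok,0]]; best.append(((v<50).mean(),round(a,2),ok.sum()))
    return sorted(best,reverse=True)[:5]
def wproj_c(p,o): return wproj(o,p)
def report(name):
    o,im=shot("wrist",name); p=o["tool_pos"];d=p[:2]-W
    print("tcp",p.round(4),"F",o["wrist_force"].round(1),"ang %.2f r %.4f"%(np.arctan2(d[1],d[0]),np.hypot(*d)),"t",round(o["time"],2)); print([(round(float(s),2),float(a),int(k)) for s,a,k in handle(o,im)])
if __name__=="__main__":
    import sys; report(sys.argv[1])
E
python3 - <<'E'
import h,cv2
from hd import *
import time;t=time.time()
for n,p in(("w6",[.62719,-.14649,.09429]),("w7",[.53321,-.13014,.0937]),("w5",[.58596,-.11209,.1528])):
    im=cv2.cvtColor(cv2.imread(f"pics/{n}.png"),cv2.COLOR_BGR2RGB); print(n,handle(dict(tool_pos=np.array(p),ee_rot=[3.1416,0,3.1416]),im))
print(time.time()-t)
E
```

```text
Traceback (most recent call last):
  File "hd.py", line 9, in handle
    pts.append(wproj_c([*(W+(.05+dr)*np.array([np.cos(a),np.sin(a)])+dt*np.array([-np.sin(a),np.cos(a)])),z],o))
               ~~~~~~~^^^^^^^^^^^^^^^^^^^^^^^^^^^^^^^^^^^^^^^^^^^^^^^^^^^^^^^^^^^^^^^^^^^^^^^^^^^^^^^^^^^^^^^^^
  File "hd.py", line 14, in wproj_c
    def wproj_c(p,o): return wproj(o,p)
                             ~~~~~^^^^^
  File "h.py", line 13, in wproj
    c=calibration("wrist");K=c["camera_matrix"];T=np.array(c["tool_from_camera"])
ValueError: time passes only in moves, steps and waits
```

Emit:
step_arm(increments="0 0 -3 0 0 0; 0 0 -3.2 0 0 0; -3 -3.6 0 0 0 0; -2.7 -3.6 0 0 0 0; 0 0 0 0 0 0")

```text
time: 10.5
tool_pos: [0.5911, -0.208, 0.1532]
ee_rot: [-3.141, -0.002, 3.138]
wrist_force: [-0.6, 0.1, -0.4]
width: 0.0001
```

```bash
python3 hd.py w8
```

```text
tcp [ 0.5911 -0.208   0.1532] F [-0.6  0.1 -0.4] ang -1.32 r 0.0561 t 10.5Traceback (most recent call last):
  File "hd.py", line 19, in <module>
    import sys; report(sys.argv[1])
                ~~~~~~^^^^^^^^^^^^^
  File "hd.py", line 17, in report
    print("tcp",p.round(4),"F",o["wrist_force"].round(1),"ang %.2f r %.4f"%(np.arctan2(d[1],d[0]),np.hypot(*d)),"t",round(o["time"],2)); print([(round(float(s),2),float(a),int(k)) for s,a,k in handle(o,im)])
                                                                                                                                                                                                 ~~~~~~^^^^^^
  File "hd.py", line 9, in handle
    pts.append(wproj_c([*(W+(.05+dr)*np.array([np.cos(a),np.sin(a)])+dt*np.array([-np.sin(a),np.cos(a)])),z],o))
               ~~~~~~~^^^^^^^^^^^^^^^^^^^^^^^^^^^^^^^^^^^^^^^^^^^^^^^^^^^^^^^^^^^^^^^^^^^^^^^^^^^^^^^^^^^^^^^^^
  File "hd.py", line 14, in wproj_c
    def wproj_c(p,o): return wproj(o,p)
                             ~~~~~^^^^^
  File "h.py", line 13, in wproj
    c=calibration("wrist");K=c["camera_matrix"];T=np.array(c["tool_from_camera"])
ValueError: time passes only in moves, steps and waits
```

```bash
sed -i 's/^def cam(n)/import functools\ncalibration=functools.lru_cache(calibration)\ndef cam(n)/' h.py
python3 - <<'E'
from hd import *
for n,p in(("w6",[.62719,-.14649,.09429]),("w7",[.53321,-.13014,.0937]),("w5",[.58596,-.11209,.1528]),("w8",[.5911,-.208,.1532])):
    im=cv2.cvtColor(cv2.imread(f"pics/{n}.png"),cv2.COLOR_BGR2RGB); print(n,[(round(float(s),2),float(a),int(k)) for s,a,k in handle(dict(tool_pos=np.array(p),ee_rot=[3.1416,0,3.1416]),im)])
E
```

```text
w6 [(0.83, -0.14, 36), (0.78, -0.19, 36), (0.72, -0.09, 36), (0.64, -0.24, 36), (0.64, -0.29, 36)]
w7 [(0.57, -1.59, 21), (0.56, -1.54, 18), (0.56, -2.14, 36), (0.54, -1.74, 28), (0.53, -1.84, 32)]
w5 [(0.47, 0.81, 36), (0.44, 0.91, 36), (0.42, 0.71, 36), (0.33, 0.96, 36), (0.33, 0.76, 36)]
w8 [(1.0, -1.99, 36), (0.97, -2.04, 36), (0.92, -1.94, 36), (0.86, -1.89, 36), (0.83, -2.09, 36)]
```

Emit:
step_arm(increments="0 0.4 0 0 0 0; 0 0 3 0 0 0; 0 0 3 0 0 0; 0 0 1.2 0 0 0; 0 0 0 0 0 0")

```text
time: 11.05
tool_pos: [0.5877, -0.1979, 0.0818]
ee_rot: [3.139, -0.004, -3.14]
wrist_force: [0.0, 0.8, -0.2]
width: 0.0005
```

Emit:
step_arm(increments="0 0 0 0 0 0")

```text
time: 11.15
tool_pos: [0.59, -0.1992, 0.0853]
ee_rot: [-3.141, 0.002, -3.141]
wrist_force: [-0.1, 1.2, -0.8]
width: 0.0006
```

```bash
python3 hd.py w9
```

```text
tcp [ 0.59   -0.1992  0.0853] F [-0.1  1.2 -0.8] ang -1.29 r 0.0473 t 11.15
[(1.0, -1.99, 36), (1.0, -2.04, 36), (0.94, -1.94, 36), (0.89, -1.89, 36), (0.86, -1.84, 36)]
```

Emit:
step_arm(increments="0.5 -0.3 0.3 0 0 0; 0.5 -0.15 0 0 0 0; 0.45 0 0 0 0 0; 0.5 0.05 0 0 0 0; 0 0 0 0 0 0")

```text
time: 11.7
tool_pos: [0.5704, -0.2037, 0.0815]
ee_rot: [-3.141, 0.002, 3.142]
wrist_force: [2.5, -0.4, -0.0]
width: 0.0007
```

```bash
python3 hd.py w10
```

```text
tcp [ 0.5704 -0.2037  0.0815] F [ 2.5 -0.4 -0. ] ang -1.70 r 0.0504 t 11.7
[(1.0, -2.14, 36), (1.0, -2.19, 36), (0.94, -2.09, 36), (0.86, -2.24, 36), (0.83, -1.99, 36)]
```

Emit:
step_arm(increments="0.49 0.1 0 0 0 0; 0.48 0.14 0 0 0 0; 0.46 0.19 0 0 0 0; 0.44 0.23 0 0 0 0; 0.42 0.28 0 0 0 0")

```text
time: 12.25
tool_pos: [0.5473, -0.1952, 0.0814]
ee_rot: [-3.139, 0.001, 3.141]
wrist_force: [2.4, -3.1, 1.0]
width: 0.0007
```

```bash
python3 hd.py w11
```

```text
tcp [ 0.5473 -0.1952  0.0814] F [ 2.4 -3.1  1. ] ang -2.19 r 0.0510 t 12.25
[(1.0, -2.69, 36), (0.97, -2.74, 36), (0.86, -2.64, 36), (0.75, -2.59, 36), (0.75, -2.79, 36)]
```

Works with the deeper overlap. Continuing at the same pace.

Emit:
step_arm(increments="0.4 0.31 0 0 0 0; 0.36 0.35 0 0 0 0; 0.33 0.38 0 0 0 0; 0.29 0.41 0 0 0 0; 0.25 0.43 0 0 0 0")

```text
time: 12.8
tool_pos: [0.5303, -0.1753, 0.0809]
ee_rot: [-3.141, -0.001, -3.142]
wrist_force: [1.9, -3.7, 3.9]
width: 0.0003
```

```bash
python3 hd.py w12
```

```text
tcp [ 0.5303 -0.1753  0.0809] F [ 1.9 -3.7  3.9] ang -2.71 r 0.0514 t 12.8
[(1.0, 3.11, 36), (0.97, -3.14, 36), (0.89, 3.06, 36), (0.83, 3.01, 36), (0.81, -3.09, 36)]
```

Emit:
step_arm(increments="0.16 0.46 0 0 0 0; 0.12 0.48 0 0 0 0; 0.07 0.49 0 0 0 0; 0.02 0.5 0 0 0 0; -0.02 0.5 0 0 0 0")

```text
time: 13.35
tool_pos: [0.5274, -0.1508, 0.0807]
ee_rot: [-3.141, -0.0, -3.141]
wrist_force: [-0.3, -4.9, 2.6]
width: -0.0002
```

```bash
python3 hd.py w13
```

```text
tcp [ 0.5274 -0.1508  0.0807] F [-0.3 -4.9  2.6] ang 3.08 r 0.0497 t 13.35
[(0.89, 2.61, 36), (0.89, 2.56, 36), (0.83, 2.66, 36), (0.83, 2.51, 36), (0.81, 2.46, 36)]
```

Emit:
step_arm(increments="-0.05 0.5 0 0 0 0; -0.1 0.49 0 0 0 0; -0.15 0.48 0 0 0 0; -0.2 0.46 0 0 0 0; -0.24 0.44 0 0 0 0")

```text
time: 13.9
tool_pos: [0.5338, -0.1262, 0.0801]
ee_rot: [3.14, -0.003, -3.141]
wrist_force: [-3.4, -1.7, 2.5]
width: 0.0001
```

```bash
python3 hd.py w14
```

```text
tcp [ 0.5338 -0.1262  0.0801] F [-3.4 -1.7  2.5] ang 2.57 r 0.0512 t 13.9
[(0.7, 1.81, 23), (0.68, 1.71, 19), (0.67, 1.76, 21), (0.6, 1.66, 15), (0.6, 1.61, 15)]
```

Emit:
step_arm(increments="-0.29 0.4 0 0 0 0; -0.33 0.37 0 0 0 0; -0.37 0.34 0 0 0 0; -0.4 0.3 0 0 0 0; -0.43 0.26 0 0 0 0")

```text
time: 14.45
tool_pos: [0.553, -0.11, 0.0803]
ee_rot: [3.141, -0.001, -3.141]
wrist_force: [-3.6, -0.0, 1.5]
width: 0.0006
```

```bash
python3 hd.py w15
```

```text
tcp [ 0.553  -0.11    0.0803] F [-3.6 -0.   1.5] ang 2.07 r 0.0499 t 14.45
[(0.38, 1.26, 16), (0.35, 1.41, 23), (0.33, 1.66, 33), (0.33, 1.61, 33), (0.33, 1.56, 30)]
```

View pics/w15.png

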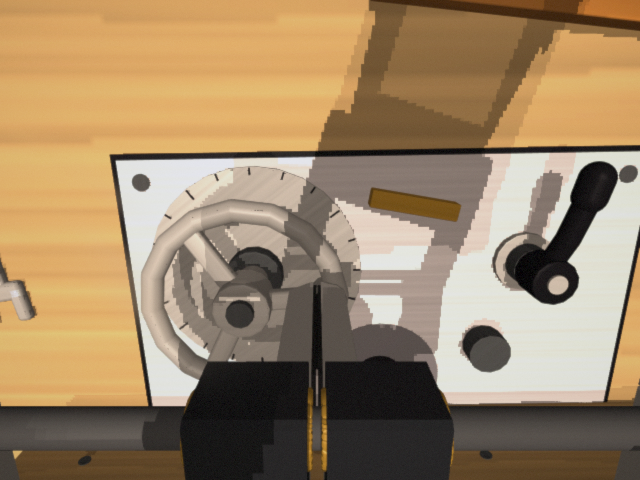

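Emit:
step_arm(increments="-0.45 0.22 0 0 0 0; -0.47 0.18 0 0 0 0; -0.48 0.13 0 0 0 0; -0.49 0.08 0 0 0 0; -0.5 0.03 0 0 0 0")

```text
time: 15.0
tool_pos: [0.5769, -0.1042, 0.0804]
ee_rot: [3.141, -0.001, -3.141]
wrist_force: [-4.5, -0.1, -1.5]
width: 0.0007
```

```bash
python3 hd.py w16
```

```text
tcp [ 0.5769 -0.1042  0.0804] F [-4.5 -0.1 -1.5] ang 1.57 r 0.0495 t 15.0
[(0.33, 1.16, 33), (0.31, 1.41, 36), (0.25, 1.51, 36), (0.25, 1.46, 36), (0.24, 1.21, 34)]
```

Emit:
step_arm(increments="-0.5 -0.02 0 0 0 0; -0.49 -0.07 0 0 0 0; 0 0 0 0 0 0; 0.5 0 0 0 0 0; 0.5 0 0 0 0 0")

```text
time: 15.55
tool_pos: [0.5782, -0.1053, 0.0819]
ee_rot: [-3.141, 0.004, -3.141]
wrist_force: [0.3, -0.3, -0.7]
width: 0.0003
```

Emit:
step_arm(increments="0 0 -4 0 0 0; 0 0 -4 0 0 0; 4 2 0 0 0 0; 3 2 0 0 0 0; 0 0 0 0 0 0")

```text
time: 16.05
tool_pos: [0.5048, -0.0633, 0.1623]
ee_rot: [3.141, 0.003, -3.14]
wrist_force: [0.9, -0.1, -0.4]
width: 0.0001
```

```bash
python3 hd.py w17
```

```text
tcp [ 0.5048 -0.0633  0.1623] F [ 0.9 -0.1 -0.4] ang 2.24 r 0.1156 t 16.05
[(1.0, 1.01, 10), (0.83, 1.06, 12), (0.79, 1.11, 14), (0.67, 1.16, 15), (0.61, 1.21, 18)]
```

Emit:
step_arm(increments="-4 1.5 0 0 0 0; -4.5 1.5 0 0 0 0; -4.5 0.5 0 0 0 0; 0 0 0 0 0 0; 0 0 0 0 0 0")

```text
time: 16.6
tool_pos: [0.6378, -0.0305, 0.159]
ee_rot: [3.141, -0.002, -3.141]
wrist_force: [-0.1, 0.1, 0.2]
width: 0.0006
```

```bash
python3 hd.py w18; python3 - <<'E'
from h import *
o=get_obs()
for a in (.6,.666,.8,1.0): h=W+.05*np.array([np.cos(a),np.sin(a)]);print(a,wproj(o,[*h,.122]),wproj(o,[*h,.07]))
E
```

```text
tcp [ 0.6378 -0.0305  0.159 ] F [-0.1  0.1  0.2] ang 1.11 r 0.1373 t 16.6
[(0.97, 0.91, 36), (0.89, 1.01, 36), (0.89, 0.96, 36), (0.89, 0.81, 36), (0.86, 0.86, 36)]
0.6 [157.864808   227.10885078] [184.15609569 208.83289974]
0.666 [161.95676759 223.96560045] [187.61644695 206.17832429]
0.8 [169.52296093 216.69668688] [194.02874436 200.04685213]
1.0 [178.72317207 203.82396034] [201.86466503 189.21360988]
```

View pics/w18.png

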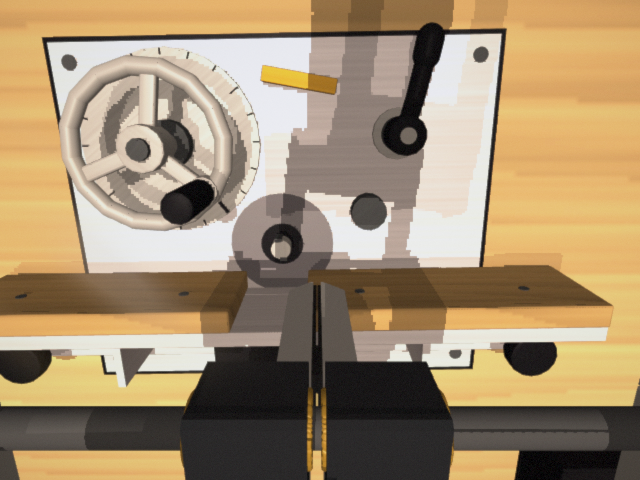

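```bash
python3 - <<'E'
from h import *
o=get_obs()
for a in (.5,.6,.65,.7,.75,.8,.9): h=W+.067*np.array([np.cos(a),np.sin(a)]);print(a,wproj(o,[*h,.005]).round(1))
im=cv2.imread("pics/w18.png"); g=im.max(axis=2)
sub=g[190:225,205:245]; k=np.argwhere(sub<70);print("line px",(k.mean(0)+[190,205])[::-1],len(k))
m=(g[150:240,140:215]<40).astype(np.uint8); n,l,s,c=cv2.connectedComponentsWithStats(m); i=1+s[1:,4].argmax(); print("handle blob",s[i],c[i]+[140,150])
from scipy.optimize import minimize_scalar
# blob centre vs mid of handle
for a in (.8,.9,.95,1.0,1.05): h=W+.05*np.array([np.cos(a),np.sin(a)]);print(a,wproj(o,[*h,.1]).round(1))
E
```

```text
0.5 [212.7 212.8]
0.6 [218.9 208.9]
0.65 [221.9 206.7]
0.7 [224.7 204.3]
0.75 [227.4 201.9]
0.8 [230.  199.2]
0.9 [234.8 193.5]
line px [211.84023669 199.4556213 ] 169
handle blob [  22   30   52   44 1232] [188.37581169 200.93912338]
0.8 [181.  208.9]
0.9 [185.6 203.2]
0.95 [187.7 200.2]
1.0 [189.6 197. ]
1.05 [191.3 193.7]
```

Emit:
step_arm(increments="2 -2.4 0 0 0 0; 2 -2.4 0 0 0 0; 2.1 -2.5 0 0 0 0; 0 0 0 0 0 0; 0 0 0 0 0 0")

```text
time: 17.15
tool_pos: [0.5752, -0.1039, 0.1627]
ee_rot: [-3.141, 0.004, 3.14]
wrist_force: [-0.2, -0.2, -0.4]
width: 0.0008
```

Emit:
step_arm(increments="0 0 2 0 0 0; 0 0 3 0 0 0; 0 0 2.9 0 0 0; 0 0 0 0 0 0; 0 0 0 0 0 0")

```text
time: 17.65
tool_pos: [0.5759, -0.1025, 0.0822]
ee_rot: [3.141, -0.0, -3.141]
wrist_force: [0.7, -0.2, 0.7]
width: 0.0004
```

Emit:
step_arm(increments="-0.5 -0.1 0 0 0 0; -0.5 -0.1 0 0 0 0; -0.4 -0.1 0 0 0 0; -0.4 -0.12 0 0 0 0; -0.4 -0.16 0 0 0 0")

```text
time: 18.15
tool_pos: [0.5973, -0.1093, 0.0831]
ee_rot: [-3.141, -0.002, 3.141]
wrist_force: [-5.9, 1.3, 4.6]
width: 0.0008
```

Emit:
step_arm(increments="-0.3 -0.13 0 0 0 0; 0 0 0 0 0 0; 0 0 0 0 0 0")

```text
time: 18.45
tool_pos: [0.6014, -0.1101, 0.082]
ee_rot: [3.141, 0.001, -3.141]
wrist_force: [-0.9, 2.2, 1.2]
width: 0.0002
```

Emit:
step_arm(increments="0.5 0.3 0 0 0 0; 0.8 0.3 0 0 0 0; 0 0 -3 0 0 0; 0 0 -4 0 0 0; 0 0 -1 0 0 0")

```text
time: 18.95
tool_pos: [0.5898, -0.1047, 0.1671]
ee_rot: [-3.139, 0.009, -3.141]
wrist_force: [0.3, -1.0, 0.3]
width: 0.0006
```

Emit:
step_arm(increments="-1.5 2.3 0 0 0 0; -2 2.4 0 0 0 0; -1.3 2.4 0 0 0 0; 0 0 0 0 0 0; 0 0 0 0 0 0")

```text
time: 19.45
tool_pos: [0.6353, -0.033, 0.1608]
ee_rot: [-3.141, -0.001, -3.14]
wrist_force: [0.6, 0.2, 0.8]
width: 0.0006
```

```bash
python3 hd.py w19; python3 - <<'E'
from h import *
o=get_obs()
g=cv2.imread("pics/w19.png").max(axis=2)
for a in (.4,.5,.6,.65,.7,.75,.8,.9): h=W+.05*np.array([np.cos(a),np.sin(a)]);print(a,wproj(o,[*h,.1]).round(1))
u,v=wproj(o,[*(W+.05*np.array([np.cos(.7),np.sin(.7)])),.1]).astype(int)
m=(g[v-50:v+50,u-50:u+50]<40).astype(np.uint8); n,l,s,c=cv2.connectedComponentsWithStats(m); i=1+s[1:,4].argmax(); print("blob",s[i],c[i]+[u-50,v-50])
E
```

```text
tcp [ 0.6353 -0.033   0.1608] F [0.6 0.2 0.8] ang 1.12 r 0.1340 t 19.45
[(0.81, 0.71, 36), (0.81, 0.61, 36), (0.78, 0.76, 36), (0.75, 0.66, 36), (0.72, 0.56, 36)]
0.4 [162.8 228.2]
0.5 [169.3 225. ]
0.6 [175.4 221.2]
0.65 [178.3 219. ]
0.7 [181.1 216.7]
0.75 [183.7 214.2]
0.8 [186.2 211.6]
0.9 [190.8 205.9]
blob [ 25  34  45  39 843] [182.48398577 215.21115065]
```

Emit:
step_arm(increments="4.5 1.4 0 0 0 0; 4.5 1.4 0 0 0 0; 4.5 1.4 0 0 0 0; 0 0 0 0 0 0; 0 0 0 0 0 0")

```text
time: 20.0
tool_pos: [0.4999, 0.008, 0.1622]
ee_rot: [-3.141, 0.002, 3.141]
wrist_force: [0.9, 0.4, 0.1]
width: 0.0005
```

```bash
python3 - <<'E'
from h import *
o,_=shot("top","t20");print(o["tool_pos"])
shot("scene","s20")
for ref,new,(x,y,w,hh) in (("top0","t20",(358,196,24,28)),("scene0","s20",(262,262,16,30))):
  for n in (ref,new):
    g=cv2.imread(f"pics/{n}.png").max(axis=2)[y:y+hh,x:x+w]
    m=(g<60).astype(np.uint8);k=np.argwhere(m);print(n,len(k),(k.mean(0)+[y,x])[::-1] if len(k) else None)
for a in (.55,.65,.75,.85):
  p=[*(W+.05*np.array([np.cos(a),np.sin(a)])),.095]; print(a,proj("top",p),proj("scene",p))
a,b=[cv2.imread(f"pics/{n}.png")[190:270,265:425] for n in("top0","t20")]
cv2.imwrite("pics/cmp.png",cv2.resize(np.vstack([a,b]),None,fx=3.7,fy=3.7,interpolation=cv2.INTER_CUBIC))
E
```

```text
[0.49994731 0.0079862  0.16217157]
top0 79 [368.92405063 209.02531646]
t20 78 [370.58974359 207.98717949]
scene0 180 [270.18333333 277.63333333]
s20 180 [268.9        279.13888889]
0.55 [370.99695172 208.5727233 ] [270.14662518 277.60943001]
0.65 [369.37155806 209.72559069] [271.57266935 276.0107234 ]
0.75 [367.8730325  211.03454027] [272.80172839 274.31980739]
0.85 [366.51632567 212.48684826] [273.8223907  272.55478262]
```

Emit:
step_arm(increments="-3.1 -4.3 0 0 0 0; -3.2 -4.4 0 0 0 0; -3.2 -4.4 0 0 0 0; -3.1 -4.2 0 0 0 0; 0 0 0 0 0 0")

```text
time: 20.6
tool_pos: [0.6213, -0.1595, 0.1576]
ee_rot: [-3.141, -0.003, 3.135]
wrist_force: [-0.9, 1.0, -0.5]
width: 0.0003
```

Emit:
step_arm(increments="0 0 3 0 0 0; 0 0 3 0 0 0; 0 0 1.9 0 0 0; 0 0 0 0 0 0; 0 0 0 0 0 0")

```text
time: 21.1
tool_pos: [0.619, -0.1532, 0.0829]
ee_rot: [3.141, -0.0, 3.142]
wrist_force: [-0.4, -0.2, -0.1]
width: 0.0006
```

Emit:
step_arm(increments="0 0.4 0 0 0 0; 0 0.4 0 0 0 0; 0 0 0 0 0 0")

```text
time: 21.4
tool_pos: [0.6195, -0.1458, 0.0847]
ee_rot: [-3.139, 0.003, -3.141]
wrist_force: [-0.9, -3.4, 1.6]
width: 0.0007
```

Emit:
step_arm(increments="0 0.2 0 0 0 0; 0 0 0 0 0 0")

```text
time: 21.6
tool_pos: [0.6194, -0.1435, 0.0845]
ee_rot: [-3.14, 0.003, -3.141]
wrist_force: [-1.4, -3.1, 3.2]
width: 0.0004
```

Emit:
step_arm(increments="0 -0.6 0 0 0 0; 0 -0.4 0 0 0 0; 0 0 -3 0 0 0; 0 0 -3 0 0 0; 0 0 -1.8 0 0 0")

```text
time: 22.1
tool_pos: [0.6191, -0.1524, 0.1626]
ee_rot: [3.14, 0.002, -3.141]
wrist_force: [0.2, -0.8, 0.2]
width: 0.0004
```

Emit:
step_arm(increments="3.1 4.2 0 0 0 0; 3.1 4.2 0 0 0 0; 2.9 4.1 0 0 0 0; 2.8 3.6 0 0 0 0; 0 0 0 0 0 0")

```text
time: 22.6
tool_pos: [0.4989, 0.0087, 0.1604]
ee_rot: [3.138, -0.002, -3.136]
wrist_force: [0.0, 0.5, -0.1]
width: 0.0007
```

```bash
python3 - <<'E'
from h import *
o,_=shot("top","t21");print(o["tool_pos"])
shot("scene","s21")
for ns,(x,y,w,hh) in ((("top0","t20","t21"),(358,196,24,28)),(("scene0","s20","s21"),(262,262,16,30))):
  for n in ns:
    g=cv2.imread(f"pics/{n}.png").max(axis=2)[y:y+hh,x:x+w]
    m=(g<60).astype(np.uint8);k=np.argwhere(m);print(n,len(k),(k.mean(0)+[y,x])[::-1] if len(k) else None)
E
```

```text
[0.49892244 0.00868108 0.1603982 ]
top0 79 [368.92405063 209.02531646]
t20 78 [370.58974359 207.98717949]
t21 78 [368.14102564 209.8974359 ]
scene0 180 [270.18333333 277.63333333]
s20 180 [268.9        279.13888889]
s21 176 [270.73863636 277.08522727]
```

Emit:
step_arm(increments="-0.7 -0.1 4 0 0 0; 0 0 4 0 0 0; 0 0 3 0 0 0; 0 0 1.6 0 0 0; 0 0 0 0 0 0")

```text
time: 23.2
tool_pos: [0.5072, 0.0025, 0.0309]
ee_rot: [3.14, -0.008, 3.14]
wrist_force: [-0.3, -0.7, 0.0]
width: 0.0005
```

Emit:
step_arm(increments="0 0.5 0 0 0 0; 0 0.5 0 0 0 0; 0.2 0.8 0 0 0 0; 0.1 0.9 0 0 0 0; -0.05 0.94 0 0 0 0")

```text
time: 23.7
tool_pos: [0.507, 0.0407, 0.0356]
ee_rot: [3.141, 0.001, -3.141]
wrist_force: [-0.0, -0.5, -0.7]
width: 0.0003
```

Emit:
step_arm(increments="-0.21 0.95 0 0 0 0; -0.37 0.93 0 0 0 0; -0.54 0.88 0 0 0 0; -0.7 0.8 0 0 0 0; 0 0 0 0 0 0")

```text
time: 24.2
tool_pos: [0.526, 0.0764, 0.0347]
ee_rot: [3.141, 0.001, -3.14]
wrist_force: [-0.3, -0.2, -0.4]
width: 0.0009
```

```bash
python3 - <<'E'
from h import *
o,_=shot("wrist","w22");print(o["tool_pos"],o["wrist_force"])
g=cv2.imread("pics/w22.png").max(axis=2)
def lev(t):
  d=np.array([-np.sin(t),np.cos(t)]);n=np.array([np.cos(t),np.sin(t)]);s=[]
  for r in (.03,.045,.055,.066,.072):
    for k in(-.005,0,.005):
      u,v=wproj(o,[*(L+r*d+k*n),.036+.015*r/.066]).round().astype(int)
      if 0<=u<640 and 0<=v<361:s.append(g[v,u]<45)
  return round(float(np.mean(s)),2) if len(s)>4 else 0
print([(round(t,1),lev(t)) for t in np.arange(0,1.5,.1)])
E
```

```text
[0.52598053 0.07637693 0.03474448] [-0.33684839 -0.2477186  -0.44659988]
[(np.float64(0.0), 0), (np.float64(0.1), 0.0), (np.float64(0.2), 0.07), (np.float64(0.3), 0.07), (np.float64(0.4), 0.13), (np.float64(0.5), 0.13), (np.float64(0.6), 0.13), (np.float64(0.7), 0.07), (np.float64(0.8), 0.07), (np.float64(0.9), 0.07), (np.float64(1.0), 0.13), (np.float64(1.1), 0.13), (np.float64(1.2), 0.4), (np.float64(1.3), 0.73), (np.float64(1.4), 1.0)]
```

```bash
python3 - <<'E'
from h import *
shot("scene","s22")
a=cv2.resize(cv2.imread("pics/w22.png"),(400,300))
b=cv2.resize(cv2.imread("pics/s22.png")[215:305,220:400],(400,200),interpolation=cv2.INTER_CUBIC)
b=cv2.copyMakeBorder(b,0,100,0,0,cv2.BORDER_CONSTANT)
c=cv2.resize(cv2.imread("pics/s21.png")[215:305,220:400],(400,200),interpolation=cv2.INTER_CUBIC)
d=cv2.resize(cv2.imread("pics/t21.png")[190:290,260:430],(400,235),interpolation=cv2.INTER_CUBIC)
f=lambda i:cv2.copyMakeBorder(i,0,300-i.shape[0],0,0,cv2.BORDER_CONSTANT)
cv2.imwrite("pics/mont.png",np.vstack([np.hstack([a,f(b)]),np.hstack([f(c),f(d)])]))
E
```

```text
(no output)
```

View pics/mont.png

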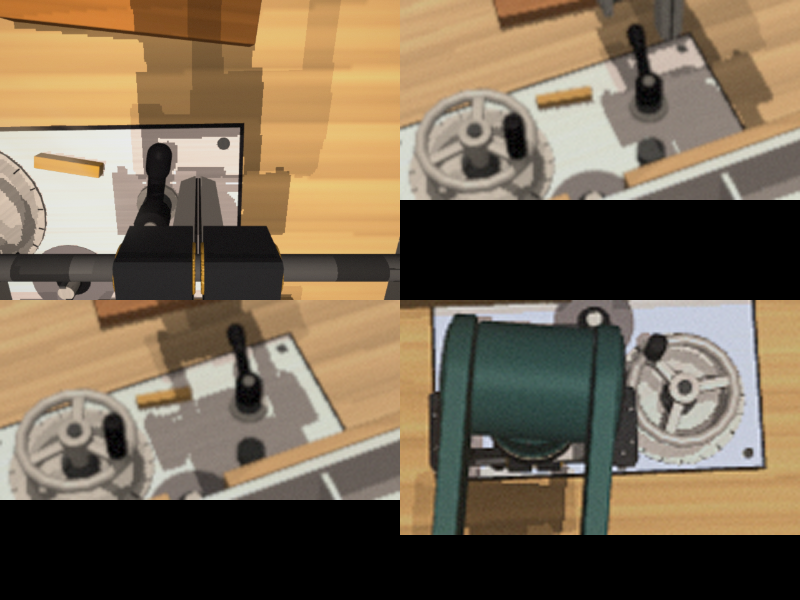

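Emit:
step_arm(increments="0 0.3 -3 0 0 0; 0 0 -4 0 0 0; 0.3 -3.5 -1 0 0 0; 0.3 -3.6 0 0 0 0; 0.3 0 0 0 0 0")

```text
time: 24.8
tool_pos: [0.5161, 0.0036, 0.1156]
ee_rot: [-3.14, 0.001, 3.137]
wrist_force: [0.1, 1.1, -0.1]
width: 0.0004
```

Emit:
step_arm(increments="0 0 3 0 0 0; 0 0 3 0 0 0; 0 0 2.5 0 0 0; 0 0 0 0 0 0; 0 0 0 0 0 0")

```text
time: 25.3
tool_pos: [0.5156, 0.0076, 0.0297]
ee_rot: [3.141, -0.001, -3.141]
wrist_force: [0.5, -0.0, 0.6]
width: 0.0001
```

```bash
cat > lv.py <<'E'
from h import *
import sys
o,_=shot("wrist",sys.argv[1]);print(o["tool_pos"].round(4),o["wrist_force"].round(1),o["time"])
g=cv2.imread(f"pics/{sys.argv[1]}.png").max(axis=2)
def lev(t):
  d=np.array([-np.sin(t),np.cos(t)]);n=np.array([np.cos(t),np.sin(t)]);s=[]
  for r in (.03,.045,.055,.066,.072):
    for k in(-.005,0,.005):
      u,v=wproj(o,[*(L+r*d+k*n),.036+.015*r/.066]).round().astype(int)
      if 0<=u<640 and 0<=v<361:s.append(g[v,u]<45)
  return float(np.mean(s)) if len(s)>2 else 0
print(sorted([(round(lev(t),2),round(float(t),2),) for t in np.arange(-.1,1.5,.05)])[::-1][:4])
E
python3 lv.py w23
```

```text
[0.5156 0.0076 0.0297] [ 0.5 -0.   0.6] 25.3
[(1.0, 1.4), (0.93, 1.35), (0.87, 1.45), (0.73, 1.3)]
```

Emit:
step_arm(increments="0 0.4 0 0 0 0; 0 0.4 0 0 0 0; 0 0.4 0 0 0 0; 0 0.4 0 0 0 0; 0 0.4 0 0 0 0")

```text
time: 25.85
tool_pos: [0.5161, 0.0278, 0.03]
ee_rot: [3.142, 0.0, -3.141]
wrist_force: [0.6, -0.1, -0.5]
width: 0.0005
```

```bash
python3 lv.py w24
```

```text
[0.5161 0.0278 0.03  ] [ 0.6 -0.1 -0.5] 25.85
[(0.73, 1.35), (0.6, 1.4), (0.53, 1.45), (0.53, 1.3)]
```

Emit:
step_arm(increments="0 0.3 0 0 0 0; 0 0.3 0 0 0 0; 0 0.3 0 0 0 0")

```text
time: 26.2
tool_pos: [0.516, 0.0359, 0.0297]
ee_rot: [-3.14, 0.0, -3.141]
wrist_force: [-0.2, -2.2, -0.8]
width: 0.0004
```

```bash
python3 lv.py w25
```

```text
[0.516  0.0359 0.0297] [-0.2 -2.2 -0.8] 26.2
[(0.53, 1.35), (0.47, 1.4), (0.4, 1.45), (0.4, 1.3)]
```

```bash
python3 - <<'E'
from h import *
p0=None
for t in np.arange(1.35,-.2,-.08):
    d=np.array([-np.sin(t),np.cos(t)]);n=np.array([np.cos(t),np.sin(t)]);off=.008+.008*abs(n[0])+.005*abs(n[1]);p=L+.053*d-off*n
    print(round(t,2),p.round(4),"" if p0 is None else ((p-p0)*100*[-1,1]).round(2));p0=p
E
```

```text
1.35 [0.5136 0.0333] 
1.27 [0.5134 0.0372] [0.02 0.39]
1.19 [0.5135 0.0412] [-0.01  0.4 ]
1.11 [0.5139 0.0452] [-0.04  0.4 ]
1.03 [0.5146 0.0492] [-0.07  0.4 ]
0.95 [0.5157 0.0532] [-0.1  0.4]
0.87 [0.517  0.0572] [-0.14  0.4 ]
0.79 [0.5188 0.0611] [-0.17  0.39]
0.71 [0.5208 0.0649] [-0.21  0.38]
0.63 [0.5232 0.0686] [-0.24  0.37]
0.55 [0.5259 0.0721] [-0.27  0.35]
0.47 [0.529  0.0754] [-0.31  0.33]
0.39 [0.5323 0.0784] [-0.34  0.31]
0.31 [0.536  0.0812] [-0.37  0.28]
0.23 [0.5399 0.0837] [-0.39  0.25]
0.15 [0.5441 0.0859] [-0.42  0.22]
0.07 [0.5485 0.0877] [-0.44  0.18]
-0.01 [0.553  0.0892] [-0.45  0.14]
-0.09 [0.5569 0.0903] [-0.39  0.11]
-0.17 [0.561  0.0911] [-0.41  0.08]
```

Emit:
step_arm(increments="0.05 0.4 0 0 0 0; 0.05 0.4 0 0 0 0; 0 0.4 0 0 0 0; -0.04 0.4 0 0 0 0; -0.08 0.4 0 0 0 0")

```text
time: 26.75
tool_pos: [0.5173, 0.0562, 0.0306]
ee_rot: [-3.141, 0.003, -3.141]
wrist_force: [2.5, -3.8, 2.6]
width: 0.0005
```

```bash
python3 lv.py w26
```

```text
[0.5173 0.0562 0.0306] [ 2.5 -3.8  2.6] 26.75
[(0.53, 1.05), (0.53, 1.0), (0.47, 0.95), (0.4, 0.9)]
```

Emit:
step_arm(increments="-0.12 0.4 0 0 0 0; -0.15 0.39 0 0 0 0; -0.19 0.38 0 0 0 0; -0.22 0.37 0 0 0 0; -0.26 0.35 0 0 0 0")

```text
time: 27.3
tool_pos: [0.527, 0.0737, 0.0306]
ee_rot: [-3.138, 0.003, 3.141]
wrist_force: [3.4, -7.6, 4.9]
width: 0.0006
```

```bash
python3 lv.py w27
```

```text
[0.527  0.0737 0.0306] [ 3.4 -7.6  4.9] 27.3
[(0.47, 0.6), (0.4, 0.65), (0.4, 0.55), (0.4, 0.5)]
```

Emit:
step_arm(increments="-0.34 0.28 0 0 0 0; -0.37 0.26 0 0 0 0; -0.4 0.24 0 0 0 0; -0.4 0.22 0 0 0 0; -0.42 0.2 0 0 0 0")

```text
time: 27.85
tool_pos: [0.5438, 0.0875, 0.0295]
ee_rot: [3.141, -0.003, -3.142]
wrist_force: [-1.7, -3.1, 3.9]
width: 0.001
```

```bash
python3 lv.py w28
```

```text
[0.5438 0.0875 0.0295] [-1.7 -3.1  3.9] 27.85
[(0.53, 0.2), (0.53, 0.15), (0.4, 0.3), (0.33, 0.25)]
```

Emit:
step_arm(increments="-0.4 0.15 0 0 0 0; -0.35 0.1 0 0 0 0; -0.2 0 0 0 0 0; 0 0 0 0 0 0")

```text
time: 28.3
tool_pos: [0.5514, 0.0901, 0.0289]
ee_rot: [3.141, -0.007, -3.141]
wrist_force: [-7.6, -1.7, 5.7]
width: 0.0006
```

```bash
python3 lv.py w29
```

```text
[0.5514 0.0901 0.0289] [-7.6 -1.7  5.7] 28.3
[(0.53, 0.05), (0.53, 0.0), (0.47, 0.15), (0.47, 0.1)]
```

Emit:
step_arm(increments="1 0 0 0 0 0; 1.2 0 0 0 0 0; 0 0 -4 0 0 0; 0 0 -4.5 0 0 0; 0 0 -4.5 0 0 0")

```text
time: 28.85
tool_pos: [0.5308, 0.0904, 0.16]
ee_rot: [3.14, -0.002, -3.141]
wrist_force: [0.9, -0.8, 0.2]
width: 0.0002
```

Emit:
step_arm(increments="0 4 0 0 0 0; 0 4.5 0 0 0 0; 0 4.5 0 0 0 0; 0 4.5 0 0 0 0; 0 4 0 0 0 0")

```text
time: 29.35
tool_pos: [0.5311, 0.3072, 0.1592]
ee_rot: [3.14, -0.001, -3.14]
wrist_force: [0.0, -0.5, 0.9]
width: 0.0005
```

Emit:
step_arm(increments="3 3 0 0 0 0; 3 2 0 0 0 0; 0 0 0 0 0 0; 0 0 0 0 0 0")

```text
time: 29.75
tool_pos: [0.4714, 0.3552, 0.1595]
ee_rot: [3.141, 0.0, -3.139]
wrist_force: [0.6, -0.0, -0.4]
width: 0.0004
```

```bash
python3 - <<'E'
from h import *
o,_=shot("top","t30");print(o["tool_pos"],o["time"]); shot("scene","s30")
def cen(n,b,th=60):
    x,y,w,h=b;g=cv2.imread(f"pics/{n}.png").max(axis=2)[y:y+h,x:x+w];k=np.argwhere(g<th);return len(k),((k.mean(0)+[y,x])[::-1]).round(2) if len(k) else None
for ns,hb,lb in ((("top0","t30"),(358,196,24,28),(270,222,48,28)),(("scene0","s30"),(262,262,16,30),(322,234,42,34))):
  for n in ns: print(n,"handle",cen(n,hb),"lever",cen(n,lb))
print("expected top shift of lever/handle per 0.1rad:",proj("top",[*(L+.05*np.array([-np.sin(.1),np.cos(.1)])),.047])-proj("top",[*(L+[0,.05]),.047]))
a=cv2.imread("pics/top0.png");b=cv2.imread("pics/t30.png");d=(cv2.absdiff(a,b).max(axis=2)>60).astype(np.uint8)
n,l,s,c=cv2.connectedComponentsWithStats(cv2.morphologyEx(d,cv2.MORPH_OPEN,np.ones((3,3)))); print([(q[:5].tolist()) for q in s[1:]])
E
```

```text
[0.47136438 0.35518229 0.15951636] 29.75
top0 handle (79, array([368.92, 209.03])) lever (201, array([293.75, 233.71]))
t30 handle (75, array([368.11, 209.75])) lever (183, array([294.42, 233.84]))
scene0 handle (180, array([270.18, 277.63])) lever (277, array([339.78, 252.09]))
s30 handle (177, array([270.7 , 277.15])) lever (272, array([339.9, 252.1]))
expected top shift of lever/handle per 0.1rad: [0.1217301  1.93573027]
[[82, 206, 55, 71, 2449], [76, 230, 3, 20, 60], [132, 235, 73, 122, 2984], [48, 238, 23, 15, 279], [79, 253, 3, 3, 9], [72, 254, 3, 3, 9], [61, 256, 23, 34, 325], [52, 258, 6, 7, 31], [86, 260, 7, 45, 258], [175, 276, 5, 3, 15], [159, 298, 5, 4, 20], [159, 303, 3, 4, 12], [210, 302, 3, 3, 9], [216, 302, 3, 3, 9], [73, 305, 197, 175, 14428], [95, 306, 19, 21, 136], [118, 321, 5, 6, 22], [223, 373, 29, 19, 311], [273, 394, 72, 53, 1515], [18, 418, 84, 62, 3647], [294, 436, 3, 5, 15], [366, 455, 14, 25, 216]]
```

```bash
python3 -c "
from bench import *
print(close_job())"
```

```text
the job is handed in; nothing more can be done
None
```

I opened the lock lever, turned the wheel one full clockwise turn by its handle, and pushed the lever back to its locked stop. I then moved the arm clear and handed the job in at about 30 s of the 72 s allowed.

**Final checks, comparing the start and end top and scene pictures:**
- **Handle:** about 0.05 rad short of the zero line, so the wheel is at roughly 6.24 rad, inside the 6.11 to 6.45 window. Both views agree.
- **Lever:** within about 0.01 rad of where it started locked. While it was open I estimated it at about 1.4 rad.
- **Loose things:** nothing on the plate, nor the stock, wrench, glue or bowl, differs between the two top pictures. The push block and brush lie in a patch that changed with the arm and its shadow. I took that change to be the arm and did not check those two separately.
- **Forces:** contact forces I read stayed under about 12 N. They were read only at the end of each move, so a brief higher peak could have gone unseen.

**What went wrong on the way:**
- **Handle missed:** about 2.7 rad into the turn the fingers got past the handle, probably because the overlap was too shallow. I went back behind it with the fingers lower and slower, and that worked.
- **Lever missed:** on the first try at closing it, the fingers got past without moving it, and I never found out how. A slower, lower pass worked.
- **Overshoot:** the wheel first ended about 0.1 rad past the zero line. I nudged it back by about 0.14 rad while the lock was still open. That is a small anticlockwise move the task did not ask for.

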